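# Hold the display rail against the sprung stop

### The arm

A 6-joint arm with a two-finger parallel gripper is mounted at the origin on the work surface. World frame = base frame: x ahead of the robot, y to its left, z up, the work surface at z = 0. Lengths are in m, angles in rad, forces in N, time in s.
With the tool pointing down it reaches from about 0.275 to 0.75 m from the base axis. Payload 10.2 kg.
Tool frame: the origin (TCP) lies at the very end of the fingers, on their centre line; the grasp point (between the pads) lies 19 mm behind it; z points along the fingers, y is the direction in which the jaws open and shut (so a half turn about z gives the same grasp; the last joint's range is limited). The gripper opens to 85 mm and grips with 20 to 120 N. Pads are 22 mm wide; open, the fingers measure 114 mm over their backs; the gripper's body (76 mm by 85 mm) begins 54 mm behind the grasp point. The pads swing forward as they close: fully open they stand 13 mm farther back than shut.
Start: joints at [0.999, 0.313, 1.498, -0, 1.331, -0.223], TCP at [0.179, 0.493, 0.211] pointing down, gripper open.
Joint ranges: [-2.94, 2.94], [-0.97, 2.17], [0.19, 2.56], [-1.23, 4.37], [0.02, 3.11], [-2.88, 2.88]. Speed limits (rad/s): [2.39, 2.39, 3.01, 3.14, 3.14, 3.14].

### API

Orientations are given as a rotation vector (axis times angle).
In Python, from workcell import env gives the robot as it stands.
- The arm moves only by the tool drive_tool, never from a script. Its argument "steps" is a list of rows, each a list of 3 entries, a list of its own where there are three numbers: the shift along the tool's x, y, z in mm, then the turn about the tool's z in degrees, then the finger opening in mm, from 0 to 85.4. A call has 1 to 12 rows; each row is the pose to reach, as a shift and turn from the pose commanded when the call began, along the tool's axes at that moment; what a row does not reach only later rows make up. A row lasts 1/8 s, in which the tool goes at most 62.5 mm and 10.7 degrees, less where a joint would pass 70% of its speed; a pose out of reach is approached as far as the arm can. A call with a gripper value outside its range is refused whole. The fingers move at their own pace and stop on an object; "newtons" is the grip in N (left out, the last holds). Time passes only in rows, so rows that repeat a pose let the fingers close. It gives the time, the measured TCP pose, the force and the opening at its end, in the units of the state.
- env.get_state(): the state, without advancing time (a new reading comes with each control period).
- env.capture(name): name is "scene" or "top" or "wrist"; returns a dict with "image" (420x560x3 uint8, blue, green, red), "range_z" (420x560 float32, m along the optical axis (not along the pixel's ray), 0 where there is no reading), "fx", "fy", "cx", "cy" (pixels), "R" (3x3) and "t" (3): a world point X has camera coordinates R X + t. Camera axes: x right, y down, z forward; pixel columns grow to the right and rows downward; lengths in m; the calibration is good to about 2 mm. A picture is of the moment at which its call begins.
- env.finish_job(): hands the job in, once; it reports no verdict.
The state is a dict: "time_s": time; "joint_positions": joint angles; "joint_vel": joint speeds; "joint_efforts": joint torques, N m; "tool_pos": TCP position; "eef_rot": TCP orientation; "force": force on the tool from outside, world axes, zero at the start; "moment": the same for the moment, N m; "finger_gap": opening from 0.0 (shut) to 1.0 (fully open).
Only numpy, scipy, OpenCV 4.12 (cv2) and the standard library are available. Lean on these libraries where they do the work, as an engineer would, in place of code of your own. Each camera call takes 0.05 s, during which the arm holds its last target.

### The job

Help me assemble the hanging rail for the cup display: pick the thin wooden rail out of its cradle (leave the thick clay roller and everything else on the table alone), pass either end through the steel eye on the jig and push it on against the sprung steel plate behind. Press with a steady 10 newtons or so, which sinks the plate about halfway into its travel, and never ram the plate all the way in. Finish while still gripping the rail and holding that push, because I will then tighten the thumbscrew: do not let go.

Things in the scene. Friction and masses are not known exactly. Their poses are not given: they have to be found in the camera images.
- rail: the thin round pale wooden rail, diameter 14 mm, length 220 mm, both ends alike with a 2.5 mm chamfer, 40 to 90 g. Origin at its middle on its axis; its x axis runs along it (it may be rolled about x). At the start it lies level across the two V supports of one of the two cradles, its axis 55 mm above the table
- rail_end_a (a point): centre of the rail's end face at +x of the rail (110 mm from its middle)
- rail_end_b (a point): centre of the rail's end face at -x of the rail (110 mm from its middle)
- roller: the thick pale wooden clay roller, diameter 30 mm, length 220 mm, to be left alone. Origin at its middle, x along it. It lies in the other cradle, its axis 66 mm above the table
- cradle_a: one of two identical dark wooden cradles fixed to the table: base board 180 x 60 x 12 mm, two V supports 14 mm thick at 75 mm either side of the middle, 63 mm high at their tips and 45 mm wide across them. Origin under the middle of the base, x along the rod it carries; between the supports the rod is free all round, down to the base board
- cradle_b: the other cradle, same shape and frame; which of the two places each cradle stands in changes, the thin rail is always in cradle_a
- jig: wooden assembly jig fixed to the table. Origin on the table straight below the middle of the eye; x is the insertion direction, from the eye towards the stop, level; z up. Base board 200 x 100 x 12 mm, from 45 mm before to 155 mm behind the eye. The eye is a steel ring on a wooden post, with a small thumbscrew on top that ends 31 mm above the eye's centre; the wooden stop block stands 90 to 135 mm behind the eye, 50 mm wide and 112 mm high
- eye (a point): centre of the steel eye, 90 mm above the table; hole diameter 20 mm, outer diameter 39 mm, ring 16 mm thick along x (8 mm either side of this point); its axes are the jig's, so the hole runs along x
- stop_face (a point): centre of the front face of the sprung round steel plate (diameter 48 mm, 6 mm thick), on the axis of the eye, 50 mm behind the eye's centre when not pressed
- stop (a joint): how far the plate is pressed in along the jig's +x, in m: 0 free, 0.0286 all the way in; a spring of 700 N/m without preload pushes back, so 10 N is 0.0143
- lidded_jar: round terracotta jar with a knobbed lid, diameter 68 mm, 67 mm high; bystander, origin at its underside
- cork_vase: dark vase with a cork, diameter 84 mm, 122 mm high; bystander, origin at its underside
- paper_cup: paper cup, rim diameter 72 mm, 85 mm high; bystander, origin at its underside
- clay_cup: clay cup, rim diameter 68 mm, 60 mm high; bystander, origin at its underside
- driver: screwdriver lying flat, 170 mm long; bystander, origin at its underside
- phone: dark phone lying flat, 150 x 72 x 9 mm; bystander, origin at its underside
- saucer: small plate, diameter 100 mm, 18 mm high; bystander, origin at its underside
There are look-alikes about, which are no part of the job. Of the things like the jig, leave any that is red; of the rest the larger one is meant.

How it is judged:
By the outcome, as a careful person would: the job done as asked, in the order asked, and still so for the second after the job is handed in, while the arm keeps its last pose, push and grip.
It also fails if it takes over 48 s, if anything falls off the work surface, if the arm or the gripper's body presses on something with over 40 N, if the wrist force passes 120 N, or if a joint passes its speed limit or range.

## Working session

There is one attempt and no reset: what is moved stays moved. The work goes in short steps, Python scripts to look and compute and a tool call to move; the robot and the scene stay as the last step left them, time stands still between calls to the robot, and variables do not carry over. Pictures are saved under pics/ and viewed, and the job is handed in when it is done.

Besides the shell and the picture viewer there is one more tool, called by a JSON object that holds its "api" and its "payload". drive_tool: Moves the arm, as the interface text tells. Its arguments: {"type":"object","properties":{"steps":{"type":"array"},"newtons":{"type":"number"}},"required":["steps"]}

```bash
ls; mkdir -p pics
python3 - <<'E'
from workcell import env
import cv2,numpy as np
print(env.get_state())
for n in ("scene","top","wrist"):
    c=env.capture(n); cv2.imwrite(f"pics/{n}0.png",c["image"]); np.savez(f"{n}0.npz",**c)
    print(n,c["fx"],c["cx"],c["cy"],c["R"].round(3).tolist(),c["t"])
E
```

```text
pics
{'time_s': 0.0, 'joint_positions': array([ 9.98631935e-01,  3.13421511e-01,  1.49843935e+00,  4.52539384e-05,
        1.33101017e+00, -2.23373750e-01]), 'joint_vel': array([ 0.00107604, -0.00084888, -0.00050472,  0.000899  ,  0.00090796,
       -0.00133705]), 'joint_efforts': array([ 1.89892262e-04, -4.12268865e+01, -2.59741652e+01, -1.53945903e-04,
        4.16158349e-03, -4.05125277e-06]), 'tool_pos': array([0.17925373, 0.49314772, 0.21004882]), 'eef_rot': array([-5.45029727e-01, -3.09340879e+00,  1.82424742e-03]), 'force': array([-0.06923138, -0.35588876,  0.49544029]), 'moment': array([-0.0252308 ,  0.00197219, -0.03267301]), 'finger_gap': 0.997799242520321}
scene 542.3502393166797 278.77312664835637 208.17895051818235 [[-0.821, 0.572, 0.001], [0.458, 0.659, -0.596], [-0.342, -0.489, -0.803]] [ 0.36836883 -0.17937372  1.88186338]
top 379.63126802309836 284.7040573389495 213.42190717867283 [[-0.017, -1.0, 0.001], [-0.983, 0.017, -0.181], [0.181, -0.004, -0.983]] [0.02161185 0.49734277 0.96239986]
wrist 334.9318597217369 280.4935749143254 212.06247115221 [[0.342, 0.94, -0.0], [0.903, -0.329, 0.276], [0.259, -0.095, -0.961]] [-0.52418007 -0.03563854  0.37927822]
```

View pics/scene0.png

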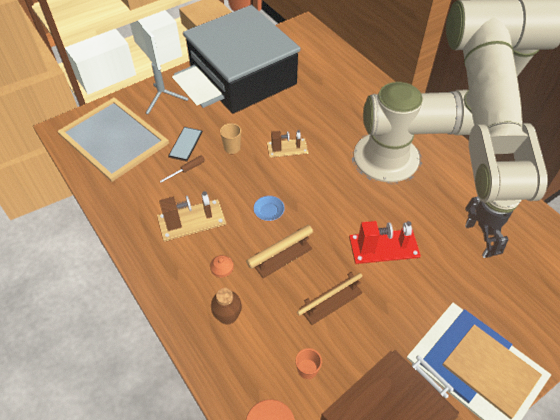

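View pics/top0.png

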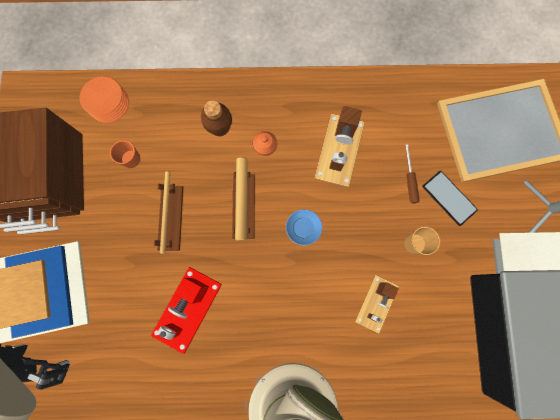

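View pics/wrist0.png

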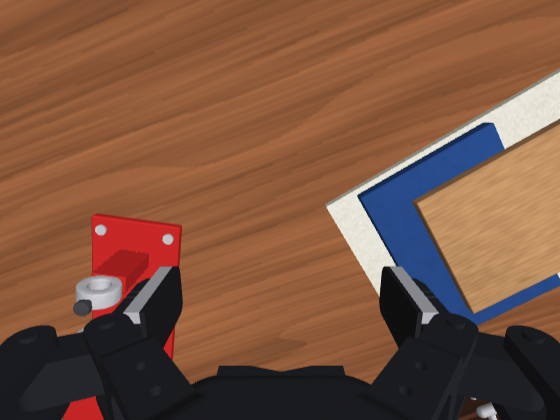

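The top view shows the thin rail at about (168,212), the roller at (241,198), the large wooden jig at (340,150) with its eye at (338,157) nearer the robot, the small look-alike at (378,303), and the red one at (187,310). Next I'll measure the rail and the large jig.

```bash
cat > h.py <<'E'
import numpy as np,cv2
def cloud(c):
    z=c["range_z"].astype(float); v,u=np.mgrid[:z.shape[0],:z.shape[1]]
    P=np.stack([(u-c["cx"])/c["fx"]*z,(v-c["cy"])/c["fy"]*z,z],-1)
    W=(P-c["t"])@c["R"]; W[z==0]=np.nan
    return W
def proj(c,X):
    p=np.asarray(X)@c["R"].T+c["t"]
    return np.stack([p[...,0]/p[...,2]*c["fx"]+c["cx"],p[...,1]/p[...,2]*c["fy"]+c["cy"]],-1)
def load(n): return dict(np.load(n))
E
python3 - <<'E'
from h import *
for n in ("top","scene"):
    c=load(n+"0.npz"); W=cloud(c); im=c["image"]
    print(n)
    if n=="top": pts=dict(railA=(167,180),railM=(164,212),railB=(162,245),rollM=(241,198),eye=(338,157),plate=(344,140),block=(348,115),base=(330,175),vase=(215,115),saucer=(304,228),jar=(264,143),cup=(124,152),red=(187,285))
    else: pts=dict(railM=(333,294),eye=(208,205),block=(170,210))
    for k,(u,v) in pts.items(): print(k,W[v,u].round(4))
    s=4
    # zoom crops
    for nm,(u0,v0,u1,v1) in dict(top=dict(rail=(130,160,230,235+25),jig=(300,95,380,195)),scene=dict(rail=(290,265,370,330),jig=(150,180,235,245)))[n].items():
        cv2.imwrite(f"pics/{n}_{nm}.png",cv2.resize(im[v0:v1,u0:u1],None,fx=6,fy=6,interpolation=cv2.INTER_CUBIC)[:600,:800])
E
```

```text
top
railA [0.5898 0.3237 0.0624]
railM [0.5034 0.3279 0.0633]
railB [0.4177 0.3307 0.0595]
rollM [0.5328 0.125  0.0835]
eye [ 0.6298 -0.125   0.1101]
plate [ 0.6807 -0.1448  0.096 ]
block [ 0.7418 -0.1552  0.1142]
base [ 0.6112 -0.1156  0.011 ]
vase [0.7444 0.1886 0.1208]
saucer [ 0.4637 -0.0393  0.004 ]
jar [0.6916 0.0662 0.0551]
cup [0.6899 0.4665 0.0067]
red [0.3152 0.2502 0.1119]
scene
railM [0.4998 0.3357 0.0556]
eye [ 0.6326 -0.1163  0.0732]
block [ 0.7454 -0.1385  0.1099]
```

Run:
```python
from h import *
c=load("top0.npz"); W=cloud(c)
# rail: points with z between .05 and .075 in window
def win(u0,v0,u1,v1,lo,hi):
    w=W[v0:v1,u0:u1].reshape(-1,3); m=(w[:,2]>lo)&(w[:,2]<hi); return w[m]
for nm,a,lo,hi in (("rail",(140,160,185,262),.053,.068),("roller",(225,150,262,245),.068,.09)):
    p=win(*a,lo,hi); m=np.median(p,0); 
    vx,vy,x0,y0=cv2.fitLine(p[:,:2].astype(np.float32),cv2.DIST_HUBER,0,.01,.01).ravel()
    s=(p[:,:2]-[x0,y0])@[vx,vy]
    print(nm,len(p),m,(x0,y0),np.degrees(np.arctan2(vy,vx)),s.min(),s.max(),np.percentile(p[:,2],[5,50,95]))
p=win(310,95,375,195,.008,.02); r=cv2.minAreaRect((p[:,:2]*1000).astype(np.float32)); print("jigbase",r)
for lo,hi in((.105,.125),(.1,.13),(.085,.13)):
    p=win(310,95,375,195,lo,hi); print(lo,len(p)); print(p[:: max(1,len(p)//25)].round(3).tolist())
```

```text
rail 563 [0.50113659 0.32716223 0.06036256] (np.float32(0.5016623), np.float32(0.32777873)) -1.5079237 -0.1045705167403998 0.11378695442282817 [0.05517232 0.06036256 0.0639706 ]
roller 927 [0.52966764 0.1256801  0.07841715] (np.float32(0.531714), np.float32(0.1265032)) -0.5716323 -0.10605115795192864 0.11430009584029659 [0.07070439 0.07841715 0.08276881]
jigbase ((686.5067749023438, -145.3317108154297), (99.85203552246094, 201.26914978027344), 74.02778625488281)
0.105 428
[[0.768, -0.144, 0.112], [0.762, -0.162, 0.112], [0.759, -0.174, 0.113], [0.757, -0.177, 0.11], [0.752, -0.168, 0.115], [0.752, -0.161, 0.111], [0.748, -0.156, 0.112], [0.747, -0.149, 0.108], [0.742, -0.14, 0.113], [0.742, -0.184, 0.112], [0.741, -0.174, 0.109], [0.738, -0.166, 0.11], [0.733, -0.16, 0.114], [0.731, -0.152, 0.113], [0.73, -0.142, 0.11], [0.728, -0.135, 0.109], [0.726, -0.178, 0.111], [0.724, -0.173, 0.11], [0.72, -0.178, 0.113], [0.717, -0.178, 0.108], [0.686, -0.143, 0.111], [0.68, -0.15, 0.11], [0.636, -0.126, 0.122], [0.631, -0.128, 0.122], [0.632, -0.121, 0.105], [0.626, -0.133, 0.106]]
0.1 505
[
[... 516 characters left out ...]
 0.122], [0.635, -0.134, 0.118], [0.633, -0.126, 0.108], [0.631, -0.114, 0.1], [0.627, -0.144, 0.103]]
0.085 675
[[0.768, -0.144, 0.112], [0.76, -0.154, 0.111], [0.756, -0.182, 0.113], [0.752, -0.146, 0.111], [0.749, -0.167, 0.111], [0.745, -0.184, 0.111], [0.74, -0.145, 0.113], [0.738, -0.163, 0.11], [0.734, -0.184, 0.113], [0.729, -0.145, 0.112], [0.726, -0.163, 0.112], [0.722, -0.18, 0.115], [0.724, -0.144, 0.1], [0.718, -0.161, 0.105], [0.714, -0.153, 0.102], [0.71, -0.148, 0.099], [0.703, -0.143, 0.097], [0.69, -0.13, 0.108], [0.687, -0.129, 0.102], [0.68, -0.155, 0.111], [0.681, -0.15, 0.095], [0.642, -0.119, 0.105], [0.632, -0.126, 0.12], [0.631, -0.123, 0.105], [0.63, -0.117, 0.093]]
```

View pics/top_jig.png

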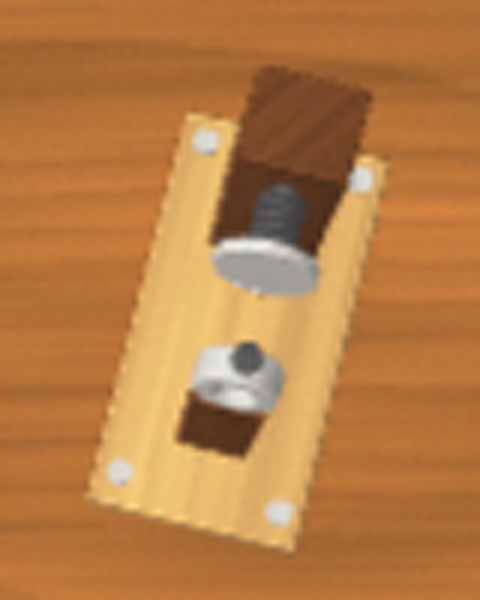

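View pics/top_rail.png

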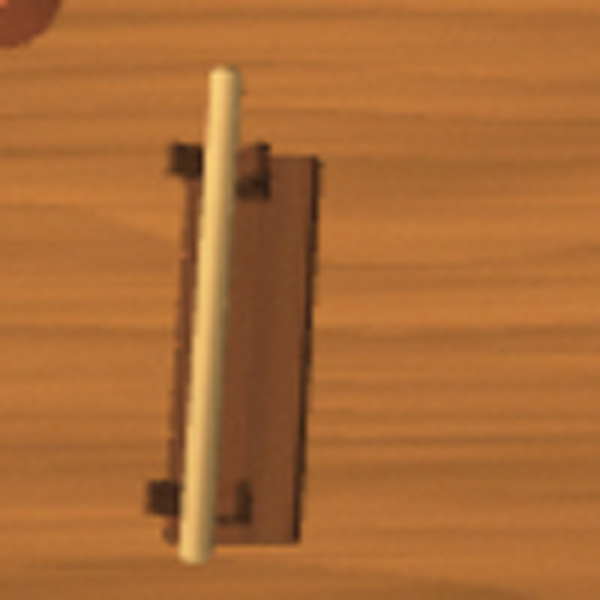

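View pics/scene_jig.png

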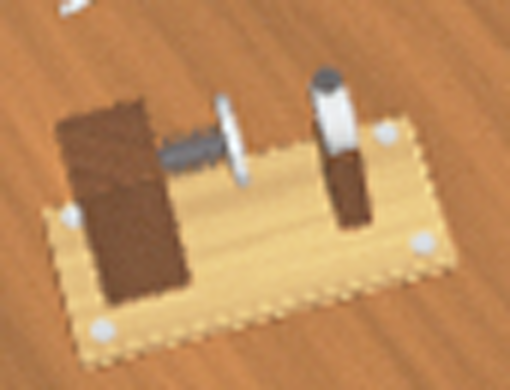

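```bash
cat >> h.py <<'E'
from scipy.spatial.transform import Rotation as Rot
def tool_shift(st,target,yaw_deg,cmd=None):
    """shift mm in tool axes and turn deg about tool z, from measured pose"""
    R=Rot.from_rotvec(st["eef_rot"]).as_matrix()
    p=np.array(st["tool_pos"])
    d=R.T@(np.array(target)-p)*1000
    y=np.degrees(np.arctan2(R[1,0],R[0,0]))
    return d.round(1), round(-((yaw_deg-y+180)%360-180),2), round(y,2), "tiltz",R[:,2].round(4)
E
python3 - <<'E'
from h import *
from scipy.optimize import least_squares
from workcell import env
for n in("top","scene","wrist"):
    c=load(n+"0.npz"); print(n,"cam",(-c["R"].T@c["t"]).round(3))
# cylinder fit per camera
for n,win in(("top",(140,160,185,262)),("scene",(290,265,370,330))):
    c=load(n+"0.npz"); W=cloud(c)
    u0,v0,u1,v1=win; im=c["image"][v0:v1,u0:u1].reshape(-1,3).astype(int); p=W[v0:v1,u0:u1].reshape(-1,3)
    m=(p[:,2]>.048)&(p[:,2]<.07)&(im[:,1]>110)&(im[:,0]>60)  # pale
    p=p[m]; 
    def f(x):
        d=np.array([np.cos(x[1]),np.sin(x[1])]);nrm=np.array([-d[1],d[0]])
        h=(p[:,:2]-[0.5,x[0]])@nrm; return np.hypot(h,p[:,2]-x[2])-.007
    r=least_squares(f,[.33,-.026,.055],loss="soft_l1",f_scale=.002)
    s=(p[:,:2]-[.5,r.x[0]])@[np.cos(r.x[1]),np.sin(r.x[1])]
    print(n,len(p),r.x[0],np.degrees(r.x[1]),r.x[2],"ends",s.min()+.5,s.max()+.5,np.sqrt(np.mean(r.fun**2)))
print(tool_shift(env.get_state(),[0.5,0.33,0.15],-1.5))
E
```

```text
top cam [0.315 0.017 1.036]
scene cam [1.028 0.828 1.403]
wrist cam [0.113 0.517 0.374]
top 391 0.32900205738738797 -1.3498450011989156 0.05507417631698217 ends 0.39712651272205435 0.6154865549574571 0.001558574920142651
scene 382 0.3296329973413311 -1.5568398085041055 0.055493367170530224 ends 0.39604348867884986 0.6163138729426411 0.0026177951597584053
(array([-357.1,  -43.7,   60.2]), np.float64(161.52), np.float64(160.02), 'tiltz', array([-5.e-04, -9.e-04, -1.e+00]))
```

{"api": "drive_tool", "payload": {"steps": [[[-30, -4, 0], 10, 50], [[-60, -7, 0], 20, 50], [[-90, -11, 0], 30, 50], [[-120, -15, 0], 40, 50], [[-150, -18, 0], 50, 50], [[-180, -22, 0], 60, 50], [[-210, -26, 0], 70, 50], [[-240, -29, 0], 80, 50], [[-270, -33, 0], 90, 50], [[-300, -37, 0], 100, 50], [[-330, -40, 0], 110, 50], [[-357, -44, 0], 120, 50]], "newtons": 40}}

```text
time_s: 1.65
tool_pos: [0.5007, 0.3294, 0.2102]
eef_rot: [2.955, 1.066, -0.001]
force: [-0.2, 0.9, -0.5]
finger_gap: 0.585
```

Run:
```python
from h import *
from workcell import env
s=env.get_state();print(s["time_s"],s["tool_pos"],s["joint_positions"].round(2))
print(tool_shift(s,[0.5,0.3292,0.11],-1.45))
```

```text
1.65 [0.50071914 0.32939608 0.21021933] [ 0.39  0.48  1.26 -0.    1.4   1.26]
(array([ -0.6,  -0.3, 100.2]), np.float64(41.12), np.float64(39.67), 'tiltz', array([-6.e-04, -3.e-04, -1.e+00]))
```

{"api": "drive_tool", "payload": {"steps": [[[0, 0, 25], 10, 50], [[0, 0, 50], 20, 50], [[0, 0, 75], 30, 50], [[0, 0, 95], 41, 50], [[0, 0, 100], 41.2, 50], [[0, 0, 100], 41.2, 50]]}}

```text
time_s: 2.4
tool_pos: [0.5, 0.3301, 0.1109]
eef_rot: [-3.141, 0.027, -0.0]
force: [-0.1, 0.5, 0.3]
finger_gap: 0.585
```

Run:
```python
from h import *
from workcell import env
s=env.get_state();print(s["time_s"],s["tool_pos"],s["finger_gap"],s["force"])
print(tool_shift(s,[0.5,0.3292,0.036],-1.45))
c=env.capture("wrist");cv2.imwrite("pics/w1.png",c["image"])
print(proj(c,[[.396,.3316,.055],[.5,.329,.055],[.616,.3263,.055]]))
```

```text
2.4 [0.50001032 0.3300847  0.11086098] 0.5848748121830382 [-0.12712443  0.50580082  0.25732478]
(array([-0. ,  0.9, 74.9]), np.float64(0.47), np.float64(-0.98), 'tiltz', array([ 1.e-04,  0.e+00, -1.e+00]))
[[280.48464954 349.80066726]
 [281.5718947  221.50515327]
 [282.81586006  34.9503448 ]]
```

View pics/w1.png

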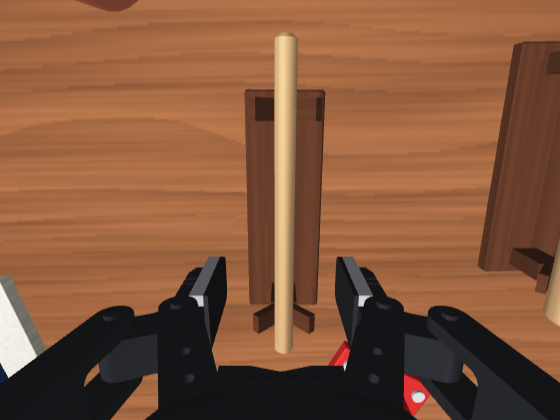

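The rail runs up the picture from (284,351) to (286,36), between the open pads at u≈208 and u≈352, so the jaws straddle it. Next: descend and grip.

{"api": "drive_tool", "payload": {"steps": [[[0, 1.5, 25], 0.5, 50], [[0, 1.5, 50], 0.5, 50], [[0, 1.5, 68], 0.5, 50], [[0, 1.5, 75], 0.5, 50], [[0, 1.5, 75], 0.5, 50], [[0, 1.5, 75], 0.5, 30], [[0, 1.5, 75], 0.5, 20], [[0, 1.5, 75], 0.5, 12], [[0, 1.5, 75], 0.5, 5], [[0, 1.5, 75], 0.5, 0], [[0, 1.5, 75], 0.5, 0], [[0, 1.5, 75], 0.5, 0]], "newtons": 60}}

```text
time_s: 3.95
tool_pos: [0.5002, 0.3278, 0.0364]
eef_rot: [3.14, -0.046, 0.001]
force: [-1.2, -4.5, 4.6]
finger_gap: 0.112
```

Run:
```python
from h import *
from workcell import env
s=env.get_state();print(s["time_s"],s["tool_pos"],s["finger_gap"]*85.4,s["force"],s["moment"])
c=env.capture("wrist");cv2.imwrite("pics/w2.png",c["image"])
```

```text
3.95 [0.50016611 0.32783445 0.03638138] 9.599294782021937 [-1.19034895 -4.54349756  4.6476258 ] [-0.89454443  0.29163095  0.0578595 ]
```

View pics/w2.png

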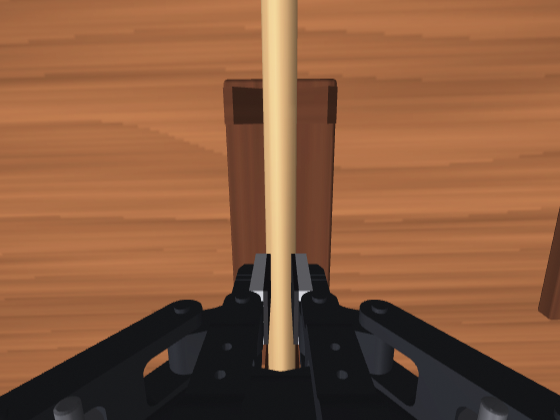

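{"api": "drive_tool", "payload": {"steps": [[[0, 0, -4], 0, 0], [[0, 0, -10], 0, 0], [[0, 0, -20], 0, 0], [[0, 0, -30], 0, 0], [[0, 0, -40], 0, 0], [[0, 0, -40], 0, 0]]}}

```text
time_s: 4.75
tool_pos: [0.5003, 0.3287, 0.0766]
eef_rot: [-3.141, 0.046, -0.003]
force: [0.7, 0.8, -0.7]
finger_gap: 0.11
```

Run:
```python
from h import *
from workcell import env
s=env.get_state();print(s["time_s"],s["tool_pos"],s["finger_gap"]*85.4,s["force"],s["moment"])
for n in("wrist","top","scene"):
    c=env.capture(n);cv2.imwrite(f"pics/{n}3.png",c["image"]);np.savez(n+"3.npz",**c)
    if n!="wrist":
        q=proj(c,[.5,.33,.1]).astype(int);
        cv2.imwrite(f"pics/{n}3c.png",cv2.resize(c["image"][max(0,q[1]-60):q[1]+60,max(0,q[0]-70):q[0]+70],None,fx=5,fy=5))
```

```text
4.75 [0.50030412 0.32871662 0.07661183] 9.387228362027424 [ 0.6564819   0.83145041 -0.73952005] [-0.01483374 -0.02731058  0.02874765]
```

View pics/wrist3.png

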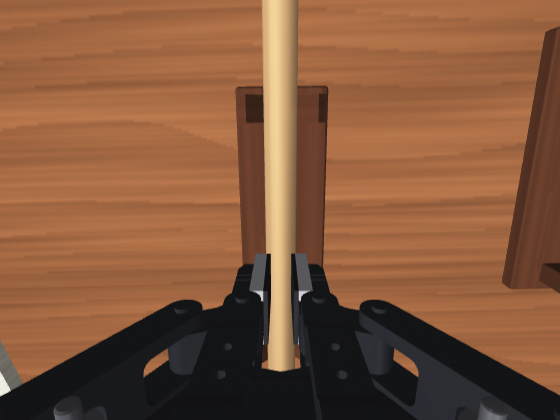

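View pics/scene3c.png

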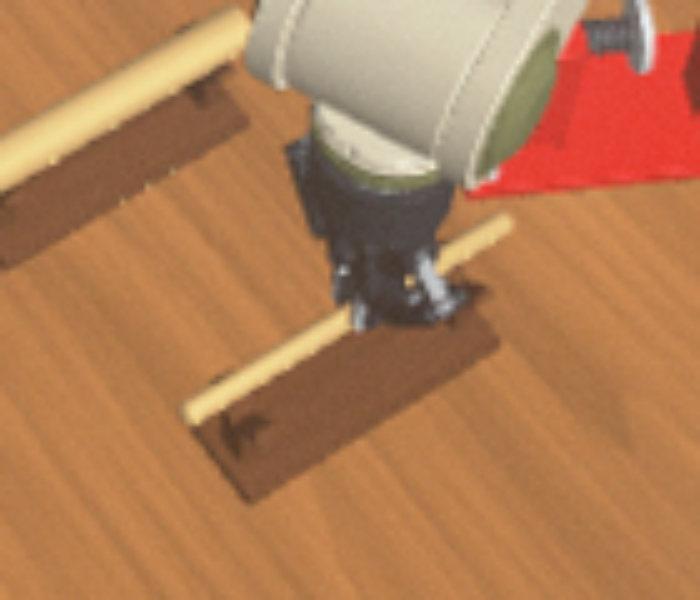

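View pics/top3c.png

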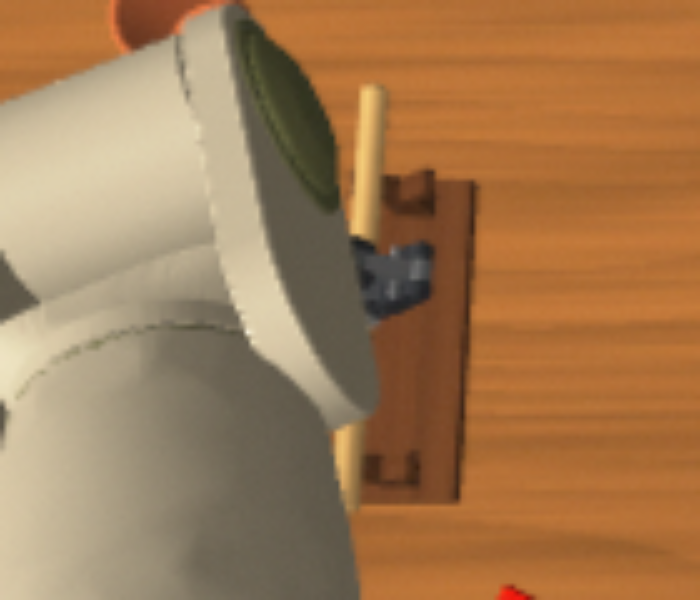

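The rail is out of the cradle and level in the jaws. In the scene crop its ends are at (190,412) and (508,222). I'll fit it in all three views to get its offset from the tool.

```bash
cat >> h.py <<'E'
from scipy.optimize import least_squares
def railfit(c,guess,mid,tol=.012):
    """fit 7mm cylinder: guess = axis point & yaw; free y-offset, z, yaw, pitch"""
    W=cloud(c); im=c["image"].astype(int)
    p=W.reshape(-1,3); q=im.reshape(-1,3)
    yaw0=guess; mid=np.array(mid)
    def axis(x): 
        return np.array([np.cos(x[2])*np.cos(x[3]),np.sin(x[2])*np.cos(x[3]),np.sin(x[3])])
    x=np.array([0,0,np.radians(yaw0),0.])
    n0=np.array([-np.sin(x[2]),np.cos(x[2]),0])
    pale=(q[:,2]>140)&(q[:,1]>105)&(q[:,2]-q[:,0]>30)&(q[:,1]-q[:,0]>25)&np.isfinite(p[:,0])
    p=p[pale]
    def res(x,p):
        a=axis(x); d=p-(mid+n0*x[0]+[0,0,x[1]]); al=d@a
        return np.linalg.norm(d-np.outer(al,a),axis=1)-.007, al
    for t in (tol,.006,.005):
        r,al=res(x,p); s=p[(np.abs(r)<t)&(np.abs(al)<.14)]
        o=least_squares(lambda x:res(x,s)[0],x,loss="soft_l1",f_scale=.002); x=o.x
    r,al=res(x,s)
    return dict(n=len(s),pt=(mid+n0*x[0]+[0,0,x[1]]).round(4),yaw=np.degrees(x[2]).round(2),pitch=np.degrees(x[3]).round(2),al=np.percentile(al,[0,1,99,100]).round(4),rms=r.std().round(4))
E
python3 - <<'E'
from h import *
for n in("wrist","top","scene"):
    print(n,railfit(load(n+"3.npz"),-1.5,[.506,.3287,.0956]))
E
```

```text
wrist {'n': 9967, 'pt': array([0.506 , 0.3282, 0.0957]), 'yaw': np.float64(-1.5), 'pitch': np.float64(0.01), 'al': array([-0.0609, -0.055 ,  0.104 ,  0.1061]), 'rms': np.float64(0.0005)}
top {'n': 225, 'pt': array([0.506 , 0.3301, 0.0942]), 'yaw': np.float64(-1.81), 'pitch': np.float64(-0.18), 'al': array([-0.1094, -0.1072,  0.1079,  0.1092]), 'rms': np.float64(0.0014)}
scene {'n': 286, 'pt': array([0.506 , 0.3298, 0.0937]), 'yaw': np.float64(-1.34), 'pitch': np.float64(-0.26), 'al': array([-0.1097, -0.1053,  0.1085,  0.1096]), 'rms': np.float64(0.002)}
```

{"api": "drive_tool", "payload": {"steps": [[[0, 0, -40], 0, 0], [[0, 0, -75], 0, 0], [[-1, 40, -75], 1, 0], [[-3, 85, -75], 3, 0], [[-4, 130, -75], 5, 0], [[-5, 175, -75], 7, 0], [[-7, 220, -75], 9, 0], [[-9, 265, -75], 11, 0], [[-10, 310, -75], 12, 0], [[-12, 355, -75], 13, 0], [[-13, 395, -75], 14, 0], [[-4, 416, -75], 14.5, 0]], "newtons": 80}}

```text
time_s: 6.4
tool_pos: [0.4835, -0.0888, 0.1505]
eef_rot: [-3.11, 0.446, 0.001]
force: [1.0, 0.5, -1.0]
finger_gap: 0.093
```

{"api": "drive_tool", "payload": {"steps": [[[0, 0, 0], 0, 0], [[0, 0, 0], 0, 0]]}}

```text
time_s: 6.65
tool_pos: [0.4837, -0.0862, 0.1503]
eef_rot: [-3.11, 0.44, 0.001]
force: [0.6, -0.8, -1.1]
finger_gap: 0.094
```

Run:
```python
from h import *
from workcell import env
s=env.get_state();print(s["time_s"],s["tool_pos"],s["finger_gap"]*85.4,s["force"],s["joint_positions"].round(2))
print(tool_shift(s,[.4857,-.0877,.071],-16))
for n in("wrist","top","scene"):
    c=env.capture(n);cv2.imwrite(f"pics/{n}4.png",c["image"]);np.savez(n+"4.npz",**c)
    print(n,railfit(c,-16,s["tool_pos"]+[0.0058,-.0017,.019]))
```

```text
6.65 [ 0.4836571  -0.08616549  0.15034819] 8.049109833340774 [ 0.55011916 -0.7679324  -1.08237834] [-0.42  0.3   1.68  0.    1.16  1.44]
(array([ 2.4,  0.9, 79.3]), np.float64(-0.12), np.float64(-16.12), 'tiltz', array([-6.e-04,  6.e-04, -1.e+00]))
wrist {'n': 9770, 'pt': array([ 0.4894, -0.0882,  0.1694]), 'yaw': np.float64(-16.01), 'pitch': np.float64(-0.13), 'al': array([-0.0605, -0.0553,  0.1038,  0.1058]), 'rms': np.float64(0.0005)}Traceback (most recent call last):
  File "<stdin>", line 7, in <module>
  File "h.py", line 38, in railfit
    return dict(n=len(s),pt=(mid+n0*x[0]+[0,0,x[1]]).round(4),yaw=np.degrees(x[2]).round(2),pitch=np.degrees(x[3]).round(2),al=np.percentile(al,[0,1,99,100]).round(4),rms=r.std().round(4))
                                                                                                                               ~~~~~~~~~~~~~^^^^^^^^^^^^^^^^^
    return _quantile_unchecked(
        a, q, axis, out, overwrite_input, method, keepdims, weights)
    return _ureduce(a,
                    func=_quantile_ureduce_func,
    ...<5 lines>...
                    overwrite_input=overwrite_input,
                    method=method)
    r = func(a, **kwargs)
    result = _quantile(arr,
                       quantiles=q,
    ...<2 lines>...
                       out=out,
                       weights=wgt)
    slices_having_nans = np.isnan(arr[-1, ...])
                                  ~~~^^^^^^^^^
IndexError: index -1 is out of bounds for axis 0 with size 0
```

View pics/wrist4.png

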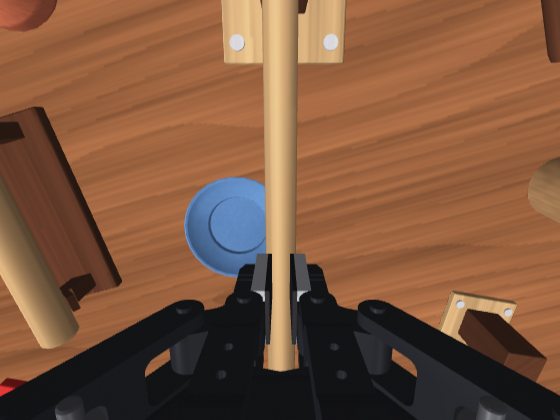

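View pics/top4.png

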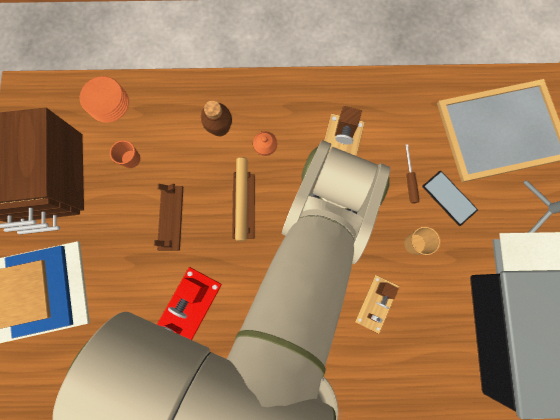

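The wrist view shows the rail centred at u≈281 and pointing at the large jig, whose base edges are at u≈222 and 345. The eye itself is out of view. I'll go forward above the jig, with the rail well over the thumbscrew, and measure the jig with the wrist camera.

{"api": "drive_tool", "payload": {"steps": [[[30, 0, 0], 0, 0], [[60, 0, 0], 0, 0], [[85, 0, 0], 0, 0], [[95, 0, 0], 0, 0], [[95, 0, 0], 0, 0], [[95, 0, 0], 0, 0]]}}

```text
time_s: 7.5
tool_pos: [0.5743, -0.1132, 0.1507]
eef_rot: [-3.11, 0.442, 0.001]
force: [0.3, 1.1, -0.9]
finger_gap: 0.096
```

Run:
```python
from h import *
from workcell import env
s=env.get_state();print(s["time_s"],s["tool_pos"],s["finger_gap"]*85.4,s["force"])
for n in("wrist","scene"):
    c=env.capture(n);cv2.imwrite(f"pics/{n}5.png",c["image"]);np.savez(n+"5.npz",**c)
np.savez("s5.npz",**s)
```

```text
7.5 [ 0.57426873 -0.11318279  0.15068357] 8.17750452736712 [ 0.25520759  1.0863744  -0.91917467]
```

View pics/wrist5.png

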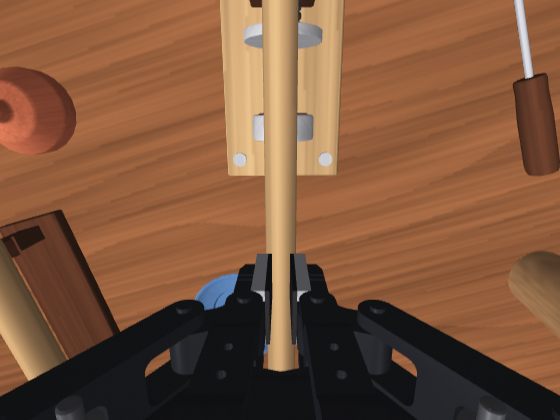

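View pics/scene5.png

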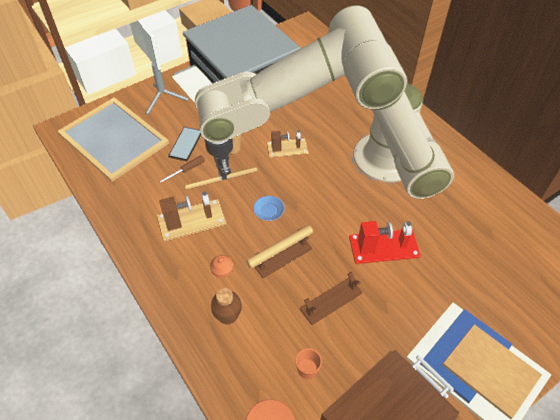

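The ring spans u 253–313 at v≈127 and the plate u 244–322 at v≈36, both centred at u≈283, while the rail sits at u≈281. I'll turn that into an offset.

Run:
```python
from h import *
s=load("s5.npz"); c=load("wrist5.npz"); W=cloud(c); p0=s["tool_pos"]
print(tool_shift(s,p0,-16))
rf=railfit(c,-16,p0+[.0058,-.0017,.019]); print(rf)
mid=rf["pt"]; 
for yaw in (rf["yaw"],):
    a=np.radians(yaw); d=np.array([np.cos(a),np.sin(a)]); n=np.array([-d[1],d[0]])
    L=(W[...,:2]-mid[:2])@n; A=(W[...,:2]-mid[:2])@d; Z=W[...,2]
    m=(Z>.006)&(Z<.017)&(np.abs(L)<.08)&(A>0)
    m[:, :]&=(np.arange(560)[None]>200)&(np.arange(560)[None]<370)
    # base edges per row
    for v in range(10,172,20):
        r=m[v]; 
        if r.any(): print(v,"base L",L[v][r].min().round(4),L[v][r].max().round(4),"mid",((L[v][r].min()+L[v][r].max())/2).round(4),"A",np.median(A[v][r]).round(4))
    pb=W[m]; r=cv2.minAreaRect((pb[:,:2]*1000).astype(np.float32)); print(r)
    for nm,(lo,hi,v0,v1) in dict(ring=(.07,.115,108,145),plate=(.06,.12,20,50)).items():
        mm=np.zeros_like(m); mm[v0:v1,225:340]=True; mm&=(Z>lo)&(Z<hi)
        x=A[mm];y=L[mm];z=Z[mm]; print(nm,mm.sum(),"L",np.percentile(y,[1,99]).round(4),"A",np.percentile(x,[1,50,99]).round(4),"z",np.percentile(z,[1,50,99]).round(4))
        for side in(1,-1):
            k=(np.sign(y)==side); print("  side",side,k.sum(),np.percentile(y[k],[1,50,99]).round(4),np.percentile(x[k],[2,50,98]).round(4),z[k].min().round(4),z[k].max().round(4))
```

```text
(array([0., 0., 0.]), np.float64(-0.16), np.float64(-16.16), 'tiltz', array([-4.e-04,  2.e-04, -1.e+00]))
{'n': 9538, 'pt': array([ 0.58  , -0.1152,  0.1697]), 'yaw': np.float64(-16.03), 'pitch': np.float64(-0.11), 'al': array([-0.0605, -0.0553,  0.1038,  0.1061]), 'rms': np.float64(0.0005)}
10 base L -0.0503 0.048 mid -0.0011 A 0.1453
30 base L -0.0503 0.048 mid -0.0012 A 0.131
50 base L -0.0513 0.048 mid -0.0016 A 0.1161
70 base L -0.051 0.0482 mid -0.0014 A 0.1009
90 base L -0.0508 0.0479 mid -0.0015 A 0.0851
110 base L -0.0505 0.0479 mid -0.0013 A 0.0688
130 base L -0.0506 0.0478 mid -0.0014 A 0.0521
150 base L -0.0506 0.0476 mid -0.0015 A 0.0348
170 base L -0.0517 0.0475 mid -0.0021 A 0.0169
((658.7127075195312, -139.36068725585938), (100.54354095458984, 140.92010498046875), 73.88871002197266)
ring 719 L [-0.0203  0.0174] A [0.049  0.0572 0.0651] z [0.0748 0.1034 0.1086]
  side 1 290 [0.0103 0.0136 0.0175] [0.0493 0.057  0.0645] 0.0741 0.1075
  side -1 429 [-0.0203 -0.0146 -0.01  ] [0.0493 0.0572 0.0651] 0.0739 0.1098
plate 931 L [-0.024   0.0211] A [0.1064 0.1071 0.1125] z [0.0751 0.1041 0.1132]
  side 1 393 [0.0103 0.0151 0.0215] [0.1064 0.1072 0.1122] 0.0738 0.1126
  side -1 538 [-0.0241 -0.0161 -0.0098] [0.1065 0.1071 0.1124] 0.0725 0.1142
```

Run:
```python
from h import *
s=load("s5.npz"); p0=s["tool_pos"]; a=np.radians(-16.1); d=np.array([np.cos(a),np.sin(a)]); n=np.array([-d[1],d[0]])
c=load("wrist5.npz"); Z=cloud(c)[...,2]; print("wrist base z",np.median(Z[60:110,232:250]),np.median(Z[60:110,318:330]),"table",np.median(Z[180:230,120:180]))
c=load("scene5.npz"); W=cloud(c); sub=W[175:245,150:235].reshape(-1,3)
print("scene",railfit(c,-16,[.58,-.1152,.1697]))
p=sub[(sub[:,2]>.006)&(sub[:,2]<.018)]; r=cv2.minAreaRect((p[:,:2]*1000).astype(np.float32)); print(r,np.median(p[:,2]))
p=sub[(sub[:,2]>.105)&(sub[:,2]<.118)]; q=(p[:,:2]-[.6345,-.1323]); print("block top L",np.percentile(q@n,[2,98]),"A",np.percentile(q@d,[2,98]),np.median(p[:,2]))
```

```text
wrist base z nan nan table nan
scene {'n': 301, 'pt': array([ 0.5806, -0.1132,  0.1697]), 'yaw': np.float64(-15.9), 'pitch': np.float64(0.06), 'al': array([-0.1104, -0.1078,  0.1068,  0.1087]), 'rms': np.float64(0.0021)}
((661.6746215820312, -184.90939331054688), (281.3240661621094, 269.6115417480469), 57.06084060668945) 0.011206170332055437
block top L [-0.0225218   0.02962063] A [-0.00463383  0.13248973] 0.11033353514097886
```

{"api": "drive_tool", "payload": {"steps": [[[-35, 0, 0], 0, 0], [[-70, 0, 0], 0, 0], [[-95, 1, 0], 0, 0], [[-95, 1.2, 20], 0, 0], [[-95, 1.2, 45], 0, 0], [[-95, 1.2, 68], 0, 0], [[-95, 1.2, 77], 0, 0], [[-95, 1.2, 79.5], 0, 0], [[-95, 1.2, 79.5], 0, 0], [[-95, 1.2, 79.5], 0, 0]]}}

```text
time_s: 8.85
tool_pos: [0.4837, -0.0885, 0.0718]
eef_rot: [3.11, -0.442, 0.002]
force: [0.3, 0.4, -0.8]
finger_gap: 0.096
```

```bash
cat > chk.py <<'E'
from h import *
from workcell import env
import sys
s=env.get_state(); k=sys.argv[1]
a=np.radians(-16.1); d=np.array([np.cos(a),np.sin(a),0]); n=np.array([-d[1],d[0],0]); eye=np.array([.6345,-.1323,.09])
p=s["tool_pos"]-eye
R=Rot.from_rotvec(s["eef_rot"]).as_matrix()
print("t",s["time_s"],"tcp A %.4f L %.4f z %.4f"%(p@d,p@n,s["tool_pos"][2]),"yaw",np.degrees(np.arctan2(R[1,0],R[0,0])).round(2),"gap",(s["finger_gap"]*85.4).round(1))
F=s["force"];print("F along %.2f lat %.2f z %.2f"%(F@d,F@n,F[2]),"M",s["moment"].round(2))
for nm in("wrist","scene"):
    c=env.capture(nm); cv2.imwrite(f"pics/{nm}{k}.png",c["image"]); np.savez(f"{nm}{k}.npz",**c)
    try:
        r=railfit(c,-16,s["tool_pos"]+d*.006+[0,0,.019]); q=r["pt"]-eye; print(nm,r,"A %.4f L %.4f z %.4f"%(q@d,q@n,q[2]))
    except Exception as e: print(nm,"fit failed",e)
    if nm=="scene": 
        q=proj(c,eye).astype(int); cv2.imwrite(f"pics/{nm}{k}c.png",cv2.resize(c["image"][q[1]-50:q[1]+50,q[0]-60:q[0]+60],None,fx=6,fy=6,interpolation=cv2.INTER_CUBIC))
c=load("wrist5.npz"); Z=cloud(c)[...,2]; 
if k=="6": print("wrist base z",np.nanmedian(Z[60:110,230:262]),"table",np.nanmedian(Z[180:230,120:180]))
E
python3 chk.py 6
```

```text
Traceback (most recent call last):
  File "chk.py", line 8, in <module>
    print("t",s["time_s"],"tcp A %.4f L %.4f z %.4f"%(p@d,p@n,s["tool_pos"][2]),"yaw",np.degrees(np.arctan2(R[1,0],R[0,0])).round(2),"gap",(s["finger_gap"]*85.4).round(1))
                                                                                                                                           ^^^^^^^^^^^^^^^^^^^^^^^^^^^^
AttributeError: 'float' object has no attribute 'round'
```

```bash
sed -i 's/(s\["finger_gap"\]\*85.4).round(1)/round(s["finger_gap"]*85.4,1)/' chk.py; python3 chk.py 6
```

```text
t 8.85 tcp A -0.1571 L 0.0003 z 0.0718 yaw -16.18 gap 8.2
F along 0.14 lat 0.46 z -0.82 M [ 0.01  0.02 -0.02]
wrist {'n': 9720, 'pt': array([ 0.4893, -0.0905,  0.0908]), 'yaw': np.float64(-16.04), 'pitch': np.float64(-0.01), 'al': array([-0.0606, -0.0554,  0.1038,  0.1059]), 'rms': np.float64(0.0005)} A -0.1511 L -0.0001 z 0.0008
scene {'n': 263, 'pt': array([ 0.49 , -0.088,  0.09 ]), 'yaw': np.float64(-16.36), 'pitch': np.float64(-0.08), 'al': array([-0.1095, -0.1078,  0.107 ,  0.1092]), 'rms': np.float64(0.0022)} A -0.1511 L 0.0025 z 0.0000
wrist base z 0.012881322943672533 table 0.0008829316322676707
```

View pics/scene6c.png

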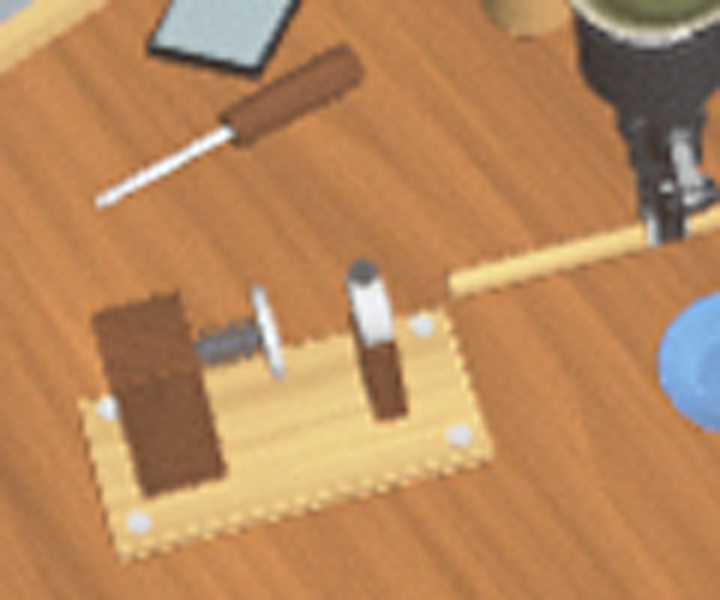

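View pics/wrist6.png

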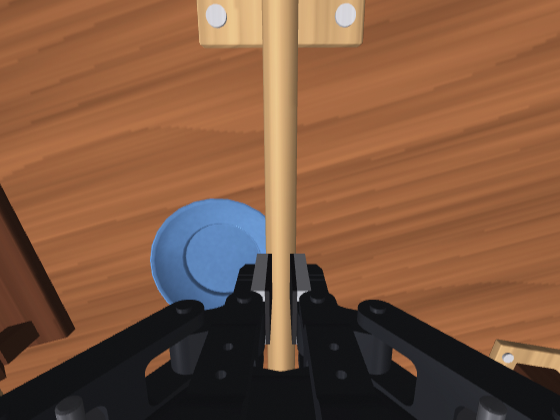

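The scene crop shows the rail tip at (450,283), in line with the ring at (370,305), and the wrist fit agrees within 1 mm. I'll insert gently and check the side force.

{"api": "drive_tool", "payload": {"steps": [[[10, 0, 0], 0, 0], [[20, 0, 0], 0, 0], [[28, 0, 0], 0, 0], [[32, 0, 0], 0, 0], [[35, 0, 0], 0, 0], [[38, 0, 0], 0, 0], [[41, 0, 0], 0, 0], [[44, 0, 0], 0, 0], [[44, 0, 0], 0, 0]]}}

```text
time_s: 10.07
tool_pos: [0.5257, -0.1007, 0.0711]
eef_rot: [3.11, -0.442, 0.0]
force: [0.6, -0.1, -1.5]
finger_gap: 0.096
```

```bash
python3 chk.py 7
```

```text
t 10.075 tcp A -0.1133 L 0.0002 z 0.0711 yaw -16.19 gap 8.2
F along 0.61 lat 0.11 z -1.47 M [ 0.    0.04 -0.02]
wrist {'n': 9134, 'pt': array([ 0.5314, -0.1027,  0.0901]), 'yaw': np.float64(-16.03), 'pitch': np.float64(-0.08), 'al': array([-0.0608, -0.0552,  0.0997,  0.1013]), 'rms': np.float64(0.0005)} A -0.1073 L -0.0002 z 0.0001
scene {'n': 245, 'pt': array([ 0.5321, -0.1002,  0.0896]), 'yaw': np.float64(-15.58), 'pitch': np.float64(-0.04), 'al': array([-0.11  , -0.1076,  0.0944,  0.0955]), 'rms': np.float64(0.0023)} A -0.1073 L 0.0024 z -0.0004
```

View pics/scene7c.png

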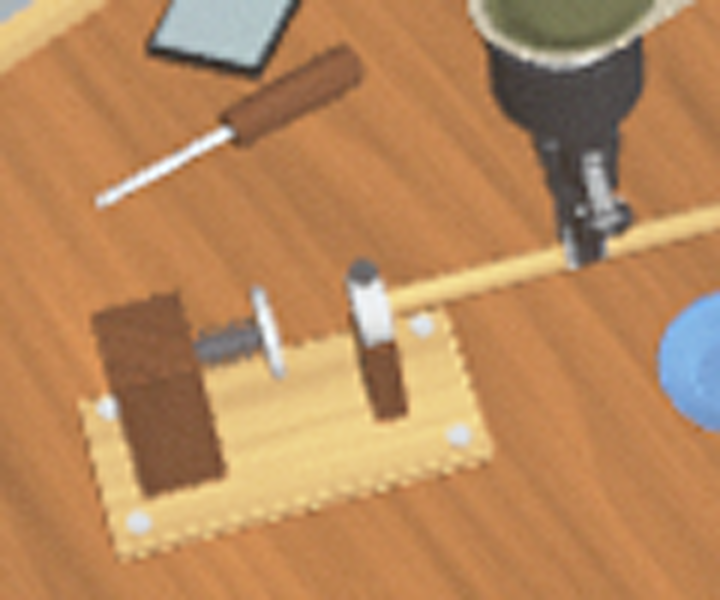

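View pics/wrist7.png

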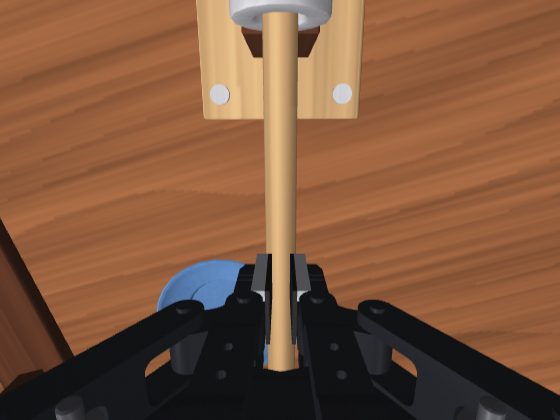

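The rail tip has gone into the ring: the wrist view shows it at u≈281 inside the ring, which spans u 230–331. There is no side load. I'll advance to just short of the plate.

{"api": "drive_tool", "payload": {"steps": [[[6, 0, 0], 0, 0], [[13, 0, 0], 0, 0], [[20, 0, 0], 0, 0], [[27, 0, 0], 0, 0], [[33, 0, 0], 0, 0], [[38, 0, 0], 0, 0], [[42, 0, 0], 0, 0], [[42, 0, 0], 0, 0]]}}

```text
time_s: 11.18
tool_pos: [0.566, -0.1123, 0.071]
eef_rot: [3.11, -0.442, -0.0]
force: [-0.1, -0.1, -1.4]
finger_gap: 0.096
```

```bash
python3 chk.py 8
```

```text
t 11.175 tcp A -0.0713 L 0.0002 z 0.0710 yaw -16.18 gap 8.2
F along -0.09 lat -0.12 z -1.39 M [-0.05  0.02 -0.02]
wrist {'n': 8076, 'pt': array([ 0.5717, -0.1144,  0.0901]), 'yaw': np.float64(-16.02), 'pitch': np.float64(-0.09), 'al': array([-0.0605, -0.0556,  0.1039,  0.1059]), 'rms': np.float64(0.0005)} A -0.0653 L -0.0002 z 0.0001
scene {'n': 251, 'pt': array([ 0.5723, -0.1123,  0.0894]), 'yaw': np.float64(-15.69), 'pitch': np.float64(0.06), 'al': array([-0.1098, -0.1082,  0.1271,  0.1387]), 'rms': np.float64(0.0021)} A -0.0653 L 0.0020 z -0.0006
```

View pics/wrist8.png

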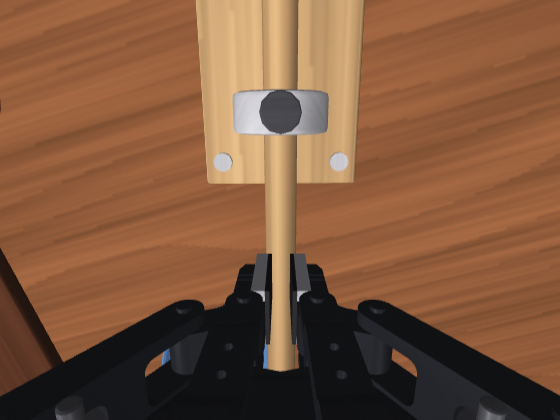

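View pics/scene8c.png

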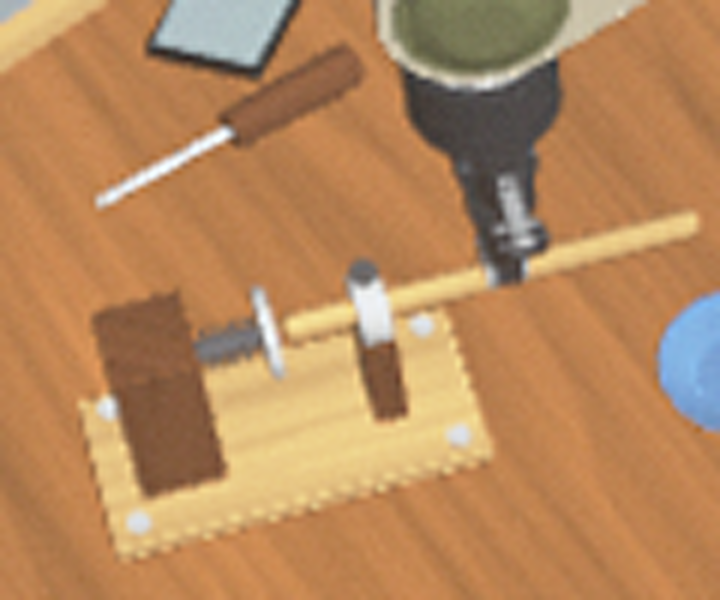

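The rail is through the eye and its tip is a few mm short of the plate. Now a slow press, in two stages.

{"api": "drive_tool", "payload": {"steps": [[[2, 0, 0], 0, 0], [[4, 0, 0], 0, 0], [[6, 0, 0], 0, 0], [[8, 0, 0], 0, 0], [[10, 0, 0], 0, 0], [[11.5, 0, 0], 0, 0], [[12, 0, 0], 0, 0], [[12, 0, 0], 0, 0], [[12, 0, 0], 0, 0]]}}

```text
time_s: 12.4
tool_pos: [0.5772, -0.1156, 0.071]
eef_rot: [-3.11, 0.442, 0.001]
force: [-4.2, 1.4, -1.7]
finger_gap: 0.095
```

```bash
python3 chk.py 9
```

```text
t 12.4 tcp A -0.0597 L 0.0002 z 0.0710 yaw -16.18 gap 8.1
F along -4.43 lat 0.22 z -1.69 M [0.21 0.76 0.01]
wrist {'n': 8129, 'pt': array([ 0.5829, -0.1176,  0.09  ]), 'yaw': np.float64(-16.0), 'pitch': np.float64(-0.01), 'al': array([-0.0604, -0.0555,  0.1039,  0.1056]), 'rms': np.float64(0.0005)} A -0.0537 L -0.0002 z 0.0000
scene {'n': 242, 'pt': array([ 0.5835, -0.1154,  0.0901]), 'yaw': np.float64(-16.01), 'pitch': np.float64(-0.14), 'al': array([-0.1086, -0.1067,  0.1265,  0.1392]), 'rms': np.float64(0.0021)} A -0.0537 L 0.0021 z 0.0001
```

4.4 N at 6.3 mm of plate travel matches the geometry and the spring rate. About 8 mm more is needed.

{"api": "drive_tool", "payload": {"steps": [[[2, 0, 0], 0, 0], [[4, 0, 0], 0, 0], [[6, 0, 0], 0, 0], [[7.5, 0, 0], 0, 0], [[8.2, 0, 0], 0, 0], [[8.2, 0, 0], 0, 0], [[8.2, 0, 0], 0, 0], [[8.2, 0, 0], 0, 0]]}}

```text
time_s: 13.5
tool_pos: [0.5841, -0.1174, 0.0705]
eef_rot: [-3.11, 0.442, 0.006]
force: [-9.3, 2.3, -0.3]
finger_gap: 0.097
```

```bash
python3 chk.py 10
```

```text
t 13.5 tcp A -0.0526 L 0.0003 z 0.0705 yaw -16.17 gap 8.3
F along -9.57 lat -0.41 z -0.29 M [ 0.43  1.6  -0.03]
wrist {'n': 8133, 'pt': array([ 0.5897, -0.1195,  0.0896]), 'yaw': np.float64(-16.02), 'pitch': np.float64(0.2), 'al': array([-0.0609, -0.0558,  0.1038,  0.1057]), 'rms': np.float64(0.0005)} A -0.0466 L -0.0001 z -0.0004
scene {'n': 247, 'pt': array([ 0.5905, -0.1167,  0.0895]), 'yaw': np.float64(-16.21), 'pitch': np.float64(0.13), 'al': array([-0.1101, -0.1072,  0.1129,  0.1282]), 'rms': np.float64(0.0023)} A -0.0466 L 0.0028 z -0.0005
```

View pics/scene10c.png

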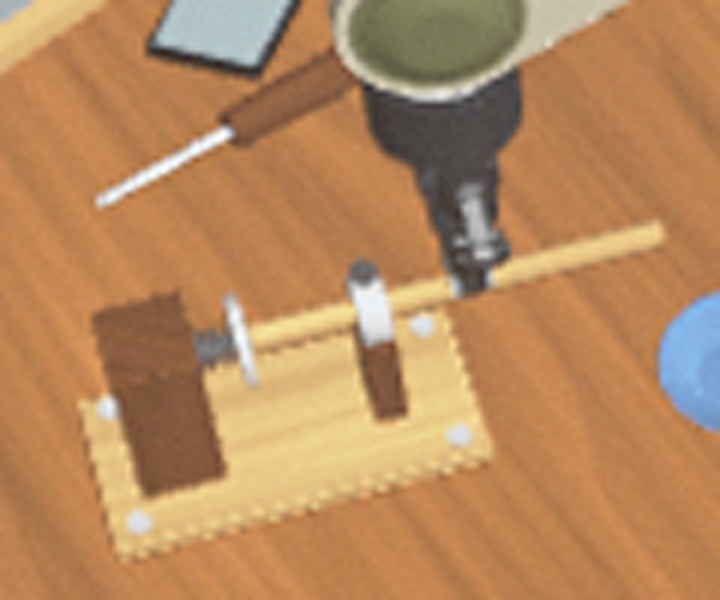

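View pics/wrist10.png

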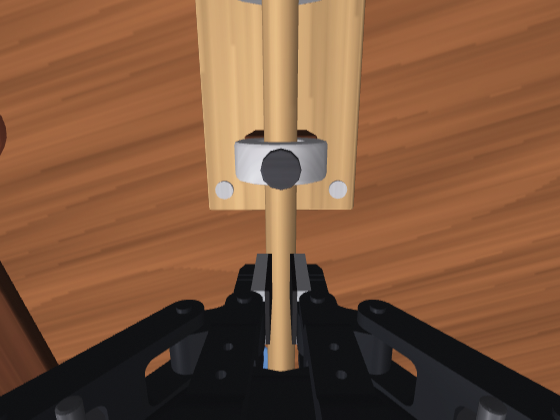

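The plate is visibly pushed in (at (240,340) in the crop) and the rail passes through the ring, with 9.6 N at about 13.4 mm. I'll add a small top-up and hold to check that it is steady.

{"api": "drive_tool", "payload": {"steps": [[[0.6, 0, 0], 0, 0], [[0.6, 0, 0], 0, 0], [[0.6, 0, 0], 0, 0], [[0.6, 0, 0], 0, 0], [[0.6, 0, 0], 0, 0], [[0.6, 0, 0], 0, 0], [[0.6, 0, 0], 0, 0], [[0.6, 0, 0], 0, 0]]}}

```text
time_s: 14.6
tool_pos: [0.5846, -0.1176, 0.0705]
eef_rot: [-3.11, 0.442, 0.006]
force: [-10.3, 1.1, 0.2]
finger_gap: 0.091
```

```bash
python3 chk.py 11
python3 - <<'E'
from h import *
from workcell import env
s=env.get_state();print(s["time_s"],s["force"],s["tool_pos"])
E
```

```text
t 14.6 tcp A -0.0521 L 0.0003 z 0.0705 yaw -16.18 gap 7.8
F along -10.19 lat -1.78 z 0.21 M [ 0.43  1.64 -0.  ]
wrist {'n': 8145, 'pt': array([ 0.5902, -0.1197,  0.0896]), 'yaw': np.float64(-16.04), 'pitch': np.float64(0.23), 'al': array([-0.0609, -0.0558,  0.1038,  0.1056]), 'rms': np.float64(0.0005)} A -0.0461 L -0.0002 z -0.0004
scene {'n': 241, 'pt': array([ 0.5908, -0.1176,  0.089 ]), 'yaw': np.float64(-15.45), 'pitch': np.float64(0.38), 'al': array([-0.1093, -0.1073,  0.1206,  0.1277]), 'rms': np.float64(0.0022)} A -0.0461 L 0.0020 z -0.0010
14.7 [-9.69163289  2.70232214  1.38552699] [ 0.58456505 -0.11756336  0.07049981]
```

The push is steady at about 10 N with the plate about 13.9 mm in, so I'm handing in.

```bash
python3 -c "
from workcell import env
print(env.finish_job())"
```

```text
the job is handed in; nothing more can be done
None
```

The rail is through the eye of the large wooden jig and pressed against the sprung plate. The arm is still gripping it (80 N grip) and holding the push, so you can tighten the thumbscrew. I handed the job in at about 14.7 s.

- **Push:** the last readings along the insertion direction were about 10 N. The rail tip works out at about 13.9 mm into the plate's travel, roughly halfway and well short of the 28.6 mm limit.
- **Alignment:** in the wrist view the rail was centred in the eye to within about 0.5 mm and level to about 0.2°. Side forces stayed within about 2 N.
- **Slip:** the rail did not visibly slip in the jaws.
- **Left alone:** I never gripped or worked near the roller, the other jigs or the bystanders, and nothing in the pictures looked moved.

Two checks did not fully agree:

- **Scene camera:** it put the rail about 2 mm to the side of where the wrist camera did. That is within the stated calibration error, and I trusted the wrist camera because it saw both the rail and the eye.
- **Finger opening:** it read about 8–10 mm on the 14 mm rail. The lift, the pictures and the steady push all show a firm grip.

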